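Centrifuge cleaning: sleeve onto a drying peg, then hold the lid at 60 degrees

ROBOT

A 6-joint arm with a two-finger parallel gripper is mounted at the origin on a cart in front of the work surface, level with it; the furniture and walls round the work are solid. World frame = base frame: x ahead of the robot, y to its left, z up, the work surface at z = 0. Lengths are in m, angles in rad, forces in N, time in s.
With the tool pointing down it reaches from about 0.15 to 0.775 m from the base axis. Payload 6.1 kg.
Tool frame: the origin (TCP) lies midway between the tips of the shut fingers; the grasp point (between the pads) lies 19 mm behind it; z points along the fingers, y is the line along which they close (so a half turn about z gives the same grasp; the last joint's range is limited). The gripper opens to 85 mm and grips with 20 to 120 N. Pads are 22 mm wide; open, the fingers measure 114 mm over their backs; the gripper's body (76 mm by 85 mm) begins 54 mm behind the grasp point. The pads swing forward as they close: fully open they stand 13 mm farther back than shut.
Start: joints at [-1.216, 0.126, -0.04, 1.405, 0, 1.571], TCP at [0.182, -0.492, 0.231] pointing down, gripper open.
Joint ranges: [-2.72, 2.72], [-0.95, 1.95], [-1.27, 1.35], [-1.78, 2.02], [-1.46, 1.47], [-3.14, 3.14]. Speed limits (rad/s): [2.39, 2.39, 3.01, 3.14, 3.14, 3.14].

INTERFACE

Orientations are given as a 3x3 rotation matrix whose columns are the frame's x, y, z axes.
In Python, from cell import r gives the robot as it stands.
- The arm moves only by the shell command python3 -m crank 'ROWS' [FORCE]. ROWS is a JSON object of lists of equal length, an entry for each row: "delta_pos": the shift along the world's x, y, z in units of 50 mm (1.0 is 50 mm), a list of three; "spin": the turn about the world's z in units of 5 degrees (1.0 is 5 degrees); "grip": the opening, from 0 (shut) to 1 (fully open). A call has 1 to 8 rows; each row is the pose to reach, as a shift and turn from the pose commanded when the call began; what a row does not reach only later rows make up. A row lasts 1/10 s, in which the tool goes at most 50 mm and 8.59 degrees, less where a joint would pass 70% of its speed; a pose out of reach is approached as far as the arm can. A call with a gripper value outside its range is refused whole. The fingers move at their own pace and stop on an object; FORCE is the grip in N (left out, the last holds). Time passes only in rows, so rows that repeat a pose let the fingers close. It gives the time, the measured TCP pose, the force, the opening and the grip force at its end, in the units of the state.
- r.get_state(): the state, without advancing time (a new reading comes with each control period).
- r.snapshot(name): name is "scene" or "top"; returns (picture, depth): 384x512x3 uint8, red, green, blue; 384x512 float32, m along the optical axis (not along the pixel's ray), 0 where there is no reading.
- r.get_calibration(name): a dict with "fx", "fy", "cx", "cy" (pixels), "T" (4x4, takes a point from camera to world coordinates). Camera axes: x right, y up, looking along -z (the intrinsics and any distortion apply to the point x, -y, -z); pixel columns grow to the right and rows downward; lengths in m; the calibration is good to about 2 mm. A picture is of the moment at which its call begins. get_calibration takes no time and is no camera call.
- r.job_done(): hands the job in; it is judged then, once.
Trained networks look in the newest picture that a camera, given by its name, has taken for a name from the list of things; names that differ only in an ending like _2 or _b are one class to them, and where a whole thing is asked for, a point or a joint stands for the part that bears it (a point fixed in the world has none). Each returns a list of dicts, best first, with "p" (0 to 1); they miss things now and then, are a little off and sometimes report something else, mostly with a low value. They report only what shows in the picture. A call takes as long as a camera call.
- r.search_frame(thing, camera): "extent" ([left, top, width, height] in pixels, round what is visible of it).
- r.tip_of(thing, camera): "position" ([column, row] in pixels: a listed point, or the origin of a listed thing).
The state is a dict: "t": time; "joint_pos": joint angles; "joint_vel": joint speeds; "tau": joint torques, N m; "position": TCP position; "eef_rot": TCP orientation; "contact_force": force on the tool from outside, world axes, zero at the start; "moment": the same for the moment, N m; "finger_gap": opening from 0.0 (shut) to 1.0 (fully open); "grasp_force": force on a finger pad.
Only numpy, scipy, OpenCV 4.12 (cv2) and the standard library are available. Lean on these libraries where they do the work, as an engineer would, in place of code of your own. Each camera call takes 0.05 s, during which the arm holds its last target. There are 200 camera calls.

TASK

We are cleaning the bench centrifuge: take the rinsed blue tube sleeve from the wire cradle, turn it mouth down, lower it fully home over one of the two free pegs at the front of the drying stand and let it go. Then lift the centrifuge's lid by its black tab and hold it about 60 degrees open so that I can wipe the bowl; it springs shut if you let go, and it must not be forced right back against its hinge stop. Finish while still holding the lid there, and leave the parked sleeves, the green bottle and the gauze pack as they are.

Things in the scene. Friction and masses are not known exactly. Their poses are not given: they have to be found in the camera images.
- sleeve_mid (a point): Centre (half-way along, on the axis) of the loose blue tube sleeve, 35 g: a round cup 84 mm long, 22 mm wide outside, flange 27 mm wide and 5 mm long round its open mouth; bore 16.4 mm wide, 78 mm deep. z axis: from closed end to mouth (each 42 mm from the centre). At the start it lies level in the wire cradle, axis 33 mm above the surface, mouth pointing away from the robot, within 25 degrees.
- cradle: Fixed wire cradle that the sleeve lies in: steel plate 75 x 34 x 3 mm (origin under its middle, x axis along the lying sleeve) with two bent-wire saddles 24 mm either side of the sleeve's centre, 21 mm wide overall and 26 mm high. They are narrower than the sleeve, so fingers pass down both sides of it.
- drying_stand: Fixed white drip tray, 100 mm (x) by 130 mm (y), rim 11 mm high, with four upright round pegs, 9 mm wide, round tips, tops 98 mm above the surface; origin under its middle, x axis from the two free front pegs to the two rear ones (50 mm behind), which carry the parked sleeves.
- peg_left_tip (a point): Top of the free front left (+y) peg of the drying stand, z axis up. A sleeve fully home on it hangs mouth down with the end of its bore resting on the peg's top: its centre is then 36 mm below this point, its mouth 78 mm below.
- peg_right_tip (a point): Top of the free front right (-y) peg, 68 mm from the left one; otherwise the same.
- parked_left_mid (a point): Centre of a like blue sleeve already hanging mouth down on the rear left peg (loose). Leave it.
- parked_right_mid (a point): Centre of a like blue sleeve already hanging mouth down on the rear right peg (loose). Leave it.
- mini_centrifuge: Fixed white bench centrifuge, 192 mm deep (x), 150 mm wide (y), flat deck 85 mm high with the round clear lid on it; origin under its middle, x axis from its front panel to its back, where the lid is hinged. Its front faces the robot, more or less.
- lid_tab (a point): Grip point of the black lift tab at the lid's front: a block 26 mm wide between flat side faces (facing along the hinge line), 11 mm thick, 40 mm long, slanting 45 degrees up and forward when shut; the point is on its middle line, 10 mm short of its upper end. Lid shut: 113 mm above the surface. Pinch its side faces from above: the fingers may stay upright while the tab turns between them.
- lid_hinge (a point): Point on the lid's hinge line, 91 mm above the surface, straight behind the tab. y axis along the hinge line. Lid shut: the tab's grip point lies 145 mm in front of the hinge and 22 mm above it; it goes round the hinge at 146.7 mm as the lid opens; at 60 degrees it is 53 mm in front of the hinge and 137 mm above it.
- mini_centrifuge_lid (a joint): Opening angle of the lid in rad: 0 shut, grows as the tab goes up and back; 1.047 is 60 degrees, stop at 1.61. Lid and tab weigh 0.1 kg and a light spring closes it from every angle; holding it takes about 1 N at the tab.
- green_bottle: Green capped bottle 64 mm wide, 160 mm high, loose, standing left behind the drying stand; origin at the centre of its foot, z up. Leave it.
- gauze: Flat gauze packet 62 x 63 x 8 mm, loose, near the front edge; origin at the centre of its underside. Leave it.

How it is judged:
By the outcome, as a careful person would: the job done as asked, in the order asked, and still so for the second after the job is handed in, while the arm keeps its last pose, push and grip.
It also fails if it takes over 58 s, if anything falls off the work surface, if the arm or the gripper's body presses on something with over 40 N, if the wrist force passes 120 N, or if a joint passes its speed limit or range.

## Working session

There is one attempt and no reset: what is moved stays moved. The work goes in short steps, Python scripts to look and compute and a shell command to move; the robot and the scene stay as the last step left them, time stands still between calls to the robot, and variables do not carry over. Pictures are saved under pics/ and viewed, at most 10 in all, crops included, and the job is handed in when it is done.

```bash
mkdir -p pics; cat > h.py <<'E'
import numpy as np,cv2
from cell import r
def world(cam,D,u,v,win=2,z=None):
    c=r.get_calibration(cam);T=np.array(c["T"])
    d=np.array([(u-c["cx"])/c["fx"],-(v-c["cy"])/c["fy"],-1.])
    if z is not None:
        w=T[:3,:3]@d; s=(z-T[2,3])/w[2]
    else:
        p=D[int(v)-win:int(v)+win+1,int(u)-win:int(u)+win+1]; s=np.median(p[p>0])
    return T[:3,3]+T[:3,:3]@(d*s)
E
python3 - <<'E'
from h import *
Z=dict(sleeve_mid=.033,peg_left_tip=.098,peg_right_tip=.098,parked_left_mid=.062,parked_right_mid=.062,lid_tab=.113,lid_hinge=.091,cradle=0,drying_stand=0,mini_centrifuge=0,green_bottle=0,gauze=0)
s=r.get_state();print(s)
for cam in("scene","top"):
    P,D=r.snapshot(cam);np.save(f"d_{cam}.npy",D);cv2.imwrite(f"pics/{cam}0.png",P[...,::-1]);print(cam,{k:np.round(v,3).tolist() for k,v in r.get_calibration(cam).items()})
    for n,z in Z.items():
        for e in r.tip_of(n,cam)[:2]: print(n,round(e["p"],2),np.round(e["position"],1),np.round(world(cam,D,*e["position"],z=z),3))
E
```

```text
{'t': 0.0, 'joint_pos': array([-1.21605662e+00,  1.26378064e-01, -4.06339503e-02,  1.40540899e+00,
        3.32081410e-06,  1.57082769e+00]), 'joint_vel': array([ 4.20264574e-04, -1.45747056e-03,  8.29202519e-05,  4.56894284e-04,
        1.12755931e-03, -1.06723886e-03]), 'tau': array([ 5.50821078e-04, -4.35914433e+01,  3.52924204e+01,  1.72592833e-02,
       -7.57547991e-05, -2.31966830e-06]), 'position': array([ 0.18221054, -0.4919142 ,  0.23051762]), 'eef_rot': array([[ 9.37747828e-01,  3.47316421e-01, -5.61212612e-04],
       [ 3.47316875e-01, -9.37746588e-01,  1.52467614e-03],
       [ 3.26984777e-06, -1.62468035e-03, -9.99998680e-01]]), 'contact_force': array([ 0.55513123,  0.78548366, -0.08658166]), 'moment': array([0.02539978, 0.01353296, 0.07228713]), 'grasp_force': 0.0, 'finger_gap': 0.9972214000485932}
scene {'fx': 419.015, 'fy': 419.015, 'cx': 249.363, 'cy': 191.332, 'T': [[-0.764, 0.252, -0.594, -0.19], [-0.645, -0.318, 0.695, 0.692], [-0.014, 0.914, 0.405, 0.541], [0.0, 0.0, 0.0, 1.0]]}
sleeve_mid 0.54 [238.4 219.9] [ 0.46  -0.022  0.033]
peg_left_tip 0.89 [161.3 233.4]
[... 955 characters left out ...]
 [ 0.468 -0.016  0.033]
peg_left_tip 0.96 [164.2 187.6] [0.481 0.207 0.098]
peg_right_tip 0.64 [183.7 186.9] [0.482 0.152 0.098]
parked_left_mid 0.46 [167.3 172.2] [0.53  0.207 0.062]
parked_right_mid 0.48 [190.  172.1] [0.529 0.141 0.062]
lid_tab 0.92 [368.9 204.6] [ 0.422 -0.364  0.113]
lid_hinge 0.79 [382.1 153.8] [ 0.567 -0.415  0.091]
cradle 0.47 [242.1 195.9] [ 0.461 -0.009  0.   ]
drying_stand 0.93 [181.9 185.1] [0.498 0.177 0.   ]
mini_centrifuge 0.58 [363.7 186. ] [ 0.484 -0.384  0.   ]
mini_centrifuge 0.39 [179.4 185.2] [0.497 0.185 0.   ]
green_bottle 0.98 [141.5 160.8] [0.576 0.303 0.   ]
gauze 0.71 [175.6 234.6] [0.346 0.197 0.   ]
gauze 0.54 [369.9 204. ] [ 0.429 -0.401  0.   ]
```

View pics/scene0.png

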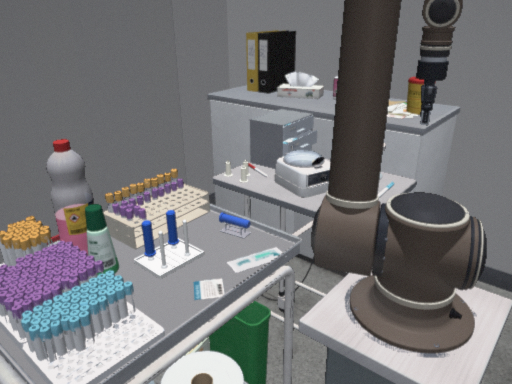

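View pics/top0.png

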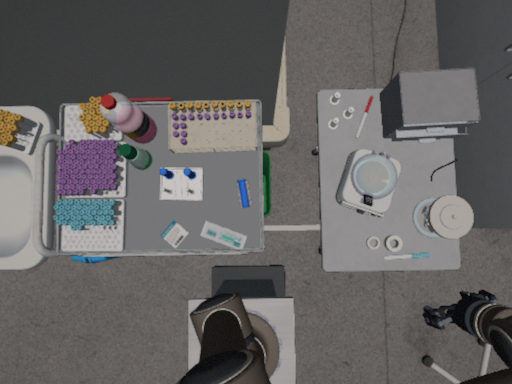

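```bash
python3 - <<'E'
from h import *
for cam,box in(("top",(150,160,270,225)),("scene",(130,190,260,270))):
    P=cv2.imread(f"pics/{cam}0.png");D=np.load(f"d_{cam}.npy")
    h=cv2.cvtColor(P,cv2.COLOR_BGR2HSV)
    m=((h[...,0]>105)&(h[...,0]<130)&(h[...,1]>150)&(h[...,2]>70)).astype(np.uint8)
    n,l,st,c=cv2.connectedComponentsWithStats(m)
    for i in range(1,n):
        if st[i,4]<25: continue
        x,y,w,hh=st[i,:4]
        v,u=np.nonzero(l==i); W=np.array([world(cam,D,a,b,0) for a,b in zip(u,v)]);W=W[np.isfinite(W).all(1)]
        Q=np.array([world(cam,D,a,b,z=.036) for a,b in zip(u,v)])[:,:2];q=Q.mean(0);e=np.linalg.svd(Q-q,full_matrices=False)[2][0];t=(Q-q)@e
        print(cam,st[i],c[i].round(1),"depthpts",np.nanmedian(W,0).round(3),"min",W.min(0).round(3),"max",W.max(0).round(3),"plane",q.round(3),e.round(3),t.min().round(3),t.max().round(3),((q+e*(t.max()+t.min())/2)).round(3))
    if cam=="top":a=cv2.resize(P[160:225,150:270],None,fx=6.5,fy=6.5,interpolation=2)[:300]
    else:b=cv2.resize(P[195:280,130:260],None,fx=6,fy=6,interpolation=2)[:295]
cv2.imwrite("pics/crop.png",np.vstack([a[:,:780],b[:,:780]]))
E
```

```text
top [160 168   8   7  41] [163.1 171.3] depthpts [0.527 0.209 0.104] min [0.519 0.201 0.086] max [0.537 0.218 0.108] plane [0.536 0.226] [-0.388 -0.922] -0.012 0.011 [0.537 0.227]
top [184 169   7   7  39] [187.2 171.8] depthpts [0.524 0.141 0.104] min [0.515 0.135 0.01 ] max [0.546 0.153 0.109] plane [0.534 0.154] [-0.747 -0.665] -0.011 0.011 [0.534 0.154]
top [238 179  11  28 169] [243.2 192.6] depthpts [ 0.466 -0.014  0.044] min [ 0.427 -0.028  0.033] max [0.508 0.001 0.049] plane [ 0.468 -0.014] [-0.987 -0.159] -0.04 0.041 [ 0.467 -0.014]
scene [167 211  11  33 240] [171.5 227.5] depthpts [0.517 0.15  0.064] min [0.511 0.139 0.022] max [0.533 0.157 0.104] plane [0.561 0.117] [-0.793  0.61 ] -0.094 0.08 [0.567 0.112]
scene [220 213  29  14 199] [233.4 219.7] depthpts [ 0.463 -0.007  0.039] min [ 0.422 -0.023  0.029] max [0.506 0.006 0.045] plane [ 0.467 -0.01 ] [-0.997 -0.079] -0.05 0.047 [ 0.469 -0.01 ]
scene [142 221  13  35 271] [147.8 238.2] depthpts [0.519 0.218 0.065] min [0.512 0.206 0.022] max [0.532 0.226 0.103] plane [0.565 0.187] [-0.829  0.56 ] -0.091 0.08 [0.569 0.184]
  return _methods._mean(a, axis=axis, dtype=dtype,
  ret = ret.dtype.type(ret / rcount)
```

View pics/crop.png

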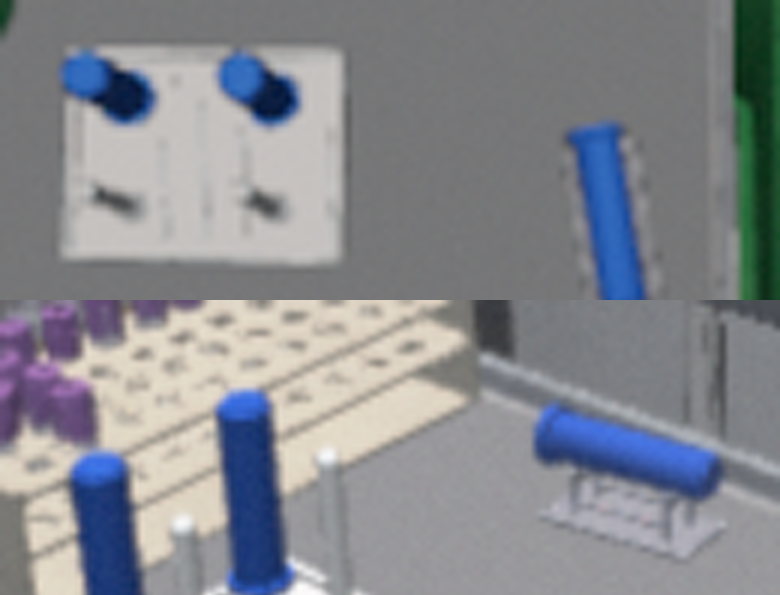

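The scene picture shows the blue sleeve in its cradle near (235,220), flange at its far end. The free front pegs have tips at about (185,221) and (160,232), with the parked sleeves behind them. The centrifuge is on the right bench, with its tab at (317,158).

The tool can't tilt. I'll grip the sleeve at its middle, turn it half round, and lever its closed end up on the right front peg.

```bash
python3 -m crank '{"delta_pos":[[0.47,0.8,0],[0.95,1.6,0],[1.42,2.4,0],[1.9,3.2,0],[2.37,4,0],[2.85,4.8,0],[3.3,5.6,0],[3.8,6.4,0]],"spin":[-0.3,-0.6,-0.9,-1.2,-1.5,-1.8,-2.1,-2.26],"grip":[1,1,1,1,1,1,1,1]}' 20
python3 -m crank '{"delta_pos":[[0.47,0.8,-0.3],[0.95,1.6,-0.6],[1.42,2.4,-0.9],[1.9,3.18,-1.2],[1.9,3.18,-1.5],[1.9,3.18,-1.5],[1.9,3.18,-1.5],[1.9,3.18,-1.5]],"spin":[0,0,0,0,0,0,0,0],"grip":[1,1,1,1,1,1,1,1]}' 20
python3 -c "
from h import *
print(r.get_state()['joint_pos'])"
```

```text
t: 2.1
position: [0.3728, -0.1706, 0.2316]
eef_rot: [[0.988, 0.156, 0.001], [0.156, -0.988, -0.0], [0.001, 0.001, -1.0]]
contact_force: [-0.0, -1.2, 0.3]
finger_gap: 1.001
grasp_force: 0.0
t: 2.9
position: [0.4675, -0.014, 0.1573]
eef_rot: [[0.988, 0.156, 0.001], [0.156, -0.988, -0.0], [0.001, 0.0, -1.0]]
contact_force: [-0.7, -0.3, 1.0]
finger_gap: 0.997
grasp_force: 0.0
[-2.99371798e-02  2.77337465e-02 -3.08485344e-01  1.23329900e+00
 -1.02383351e-04  2.95547836e+00]
```

```bash
python3 -m crank '{"delta_pos":[[0,0,-0.6],[0,0,-1.2],[0,0,-1.8],[0,0,-2.4],[0,0,-2.84],[0,0,-2.84],[0,0,-2.84],[0,0,-2.84]],"spin":[0,0,0,0,0,0,0,0],"grip":[1,1,1,1,1,1,0.12,0.12]}' 20
python3 -m crank '{"delta_pos":[[0,0,0],[0,0,0],[0,0,0],[0,0,0],[0,0,0],[0,0,0]],"spin":[0,0,0,0,0,0],"grip":[0.12,0.12,0.12,0.12,0.12,0.12]}' 20
```

```text
t: 3.7
position: [0.4688, -0.0138, 0.0162]
eef_rot: [[0.988, 0.156, 0.003], [0.156, -0.988, -0.0], [0.003, 0.001, -1.0]]
contact_force: [1.2, -0.5, 0.4]
finger_gap: 0.691
grasp_force: 0.0
t: 4.3
position: [0.4682, -0.0139, 0.0152]
eef_rot: [[0.988, 0.157, 0.002], [0.157, -0.988, -0.001], [0.002, 0.002, -1.0]]
contact_force: [0.1, -4.2, 5.7]
finger_gap: 0.246
grasp_force: 25.1
```

```bash
python3 -m crank '{"delta_pos":[[0,0,0.5],[0,0,1.2],[0,0,1.9],[0,0,2.6],[-0.2,0.3,2.6],[-0.4,0.7,2.6],[-0.6,1.1,2.6],[-0.7,1.5,2.6]],"spin":[0,0,0,1.5,3,4.5,6,7.5],"grip":[0.12,0.12,0.12,0.12,0.12,0.12,0.12,0.12]}' 20
python3 -m crank '{"delta_pos":[[-0.1,0.3,0],[-0.2,0.6,0],[-0.26,0.9,0],[-0.26,1.2,0],[-0.26,1.5,0],[-0.26,1.68,0],[-0.26,1.68,0],[-0.26,1.68,0]],"spin":[1.6,3.2,4.8,6.4,8,9.6,11.2,12.8],"grip":[0.12,0.12,0.12,0.12,0.12,0.12,0.12,0.12]}' 20
python3 -m crank '{"delta_pos":[[0,0,0],[0,0,0],[0,0,0],[0,0,0],[0,0,0],[0,0,0],[0,0,0],[0,0,0]],"spin":[1.6,3.2,4.8,6.4,8,9.6,11.2,12.8],"grip":[0.12,0.12,0.12,0.12,0.12,0.12,0.12,0.12]}' 20
python3 - <<'E'
from h import *
for cam in("scene","top"):
    P,D=r.snapshot(cam);np.save(f"d_{cam}1.npy",D);cv2.imwrite(f"pics/{cam}1.png",P[...,::-1])
    for n,z in dict(peg_left_tip=.098,peg_right_tip=.098,sleeve_mid=.164,drying_stand=0).items():
        for e in r.tip_of(n,cam)[:1]: print(cam,n,round(e["p"],2),np.round(e["position"],1),np.round(world(cam,D,*e["position"],z=z),3))
a=cv2.resize(cv2.imread("pics/top1.png")[150:225,140:270],None,fx=6,fy=6)[:,:780];b=cv2.resize(cv2.imread("pics/scene1.png")[165:280,130:260],None,fx=6,fy=6)
cv2.imwrite("pics/c1.png",cv2.resize(np.hstack([a[:450],b[:450]]),None,fx=.51,fy=.51) if 0 else b[:600])
cv2.imwrite("pics/c1t.png",a)
E
```

```text
t: 5.1
position: [0.4312, 0.0626, 0.1441]
eef_rot: [[0.684, 0.729, -0.001], [0.729, -0.684, 0.001], [-0.0, -0.001, -1.0]]
contact_force: [0.2, 0.3, -0.3]
finger_gap: 0.246
grasp_force: 24.4
t: 5.9
position: [0.4188, 0.1464, 0.1439]
eef_rot: [[-0.357, 0.934, -0.001], [0.934, 0.357, 0.001], [0.001, -0.001, -1.0]]
contact_force: [-0.1, 0.4, 0.1]
finger_gap: 0.249
grasp_force: 24.4
t: 6.7
position: [0.4189, 0.146, 0.144]
eef_rot: [[-0.996, 0.089, -0.001], [0.089, 0.996, 0.001], [0.001, 0.0, -1.0]]
contact_force: [-0.4, -0.5, 0.3]
finger_gap: 0.246
grasp_force: 24.4
scene peg_right_tip 0.98 [182.7 222.8] [0.465 0.158 0.098]
scene sleeve_mid 0.69 [199.8 200.8] [0.414 0.149 0.164]
scene drying_stand 0.77 [167.9 254.8] [0.515 0.171 0.   ]
top peg_left_tip 0.81 [162.7 189.7] [0.475 0.212 0.098]
top peg_right_tip 0.96 [181.7 188.5] [0.478 0.158 0.098]
top sleeve_mid 0.56 [184.2 206.2] [0.424 0.138 0.164]
top drying_stand 0.67 [181.5 184.2] [0.5   0.178 0.   ]
```

View pics/c1.png

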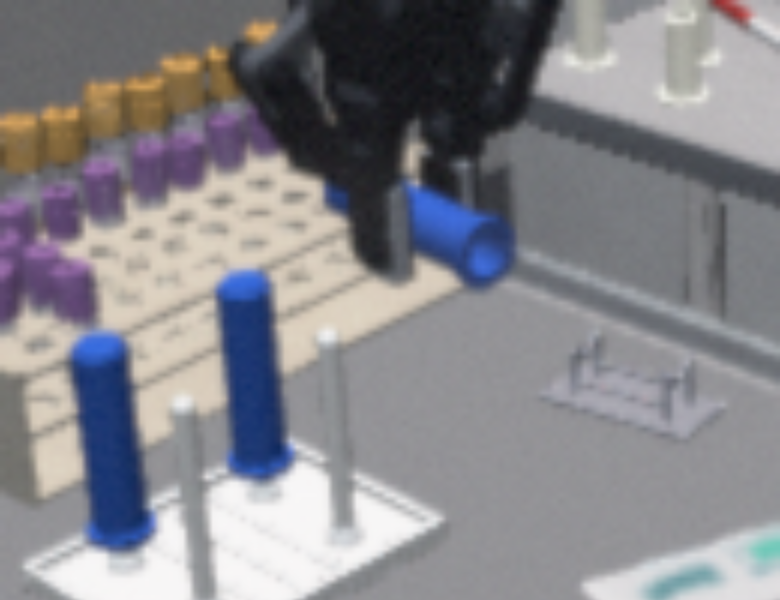

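The crop shows the sleeve held level, mouth towards the robot. The right peg's tip is at crop (328,335), which is pixel (184.7,220.8).

View pics/c1t.png

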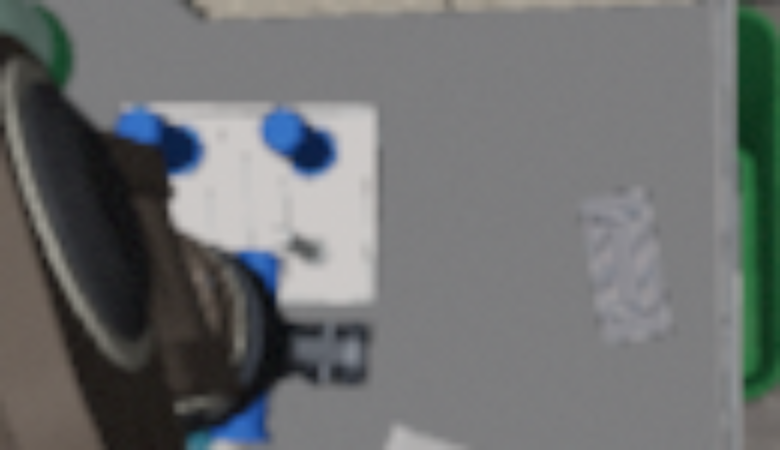

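```bash
python3 - <<'E'
from h import *
print(world("scene",None,184.7,221.3,z=.096),world("scene",None,160.3,232.6,z=.096))
for cam in("scene","top"):
    D=np.load(f"d_{cam}1.npy"); L=[]
    for v in range(165,290):
        for u in range(140,260):
            if D[v,u]>0:
                w=world(cam,D,u,v,0)
                if .44<w[0]<.50 and .12<w[1]<.25 and .04<w[2]<.105: L.append([*w,u,v])
    L=np.array(L)
    for a,b in((.12,.18),(.18,.25)):
        q=L[(L[:,1]>a)&(L[:,1]<b)]; print(cam,len(q)); print(q[np.argsort(-q[:,2])][:8].round(3))
        print("median upper",np.median(q[q[:,2]>.06],0).round(3))
E
```

```text
[0.46973869 0.14821088 0.096     ] [0.47190134 0.21626625 0.096     ]Traceback (most recent call last):
  File "<stdin>", line 8, in <module>
  File "h.py", line 4, in world
    c=r.get_calibration(cam);T=np.array(c["T"])
ValueError: time passes only in moves, steps and waits
```

```bash
sed -i 's/^def world/import functools\ncal=functools.lru_cache(r.get_calibration)\ndef world/; s/c=r.get_calibration(cam)/c=cal(cam)/' h.py; python3 - <<'E'
from h import *
print(world("top",None,187.5,189.2,z=.096))
for cam in("scene","top"):
    D=np.load(f"d_{cam}1.npy"); L=[]
    for v in range(165,290):
        for u in range(140,260):
            if D[v,u]>0:
                w=world(cam,D,u,v,0)
                if .44<w[0]<.50 and .12<w[1]<.25 and .04<w[2]<.105: L.append([*w,u,v])
    L=np.array(L)
    for a,b in((.12,.18),(.18,.25)):
        q=L[(L[:,1]>a)&(L[:,1]<b)]; print(cam,len(q)); 
        if len(q): print(q[np.argsort(-q[:,2])][:5].round(3)); print("median upper",np.median(q[q[:,2]>.06],0).round(3))
E
```

```text
[0.47543007 0.141577   0.096     ]
scene 87
[[4.73e-01 1.47e-01 9.80e-02 1.84e+02 2.20e+02]
 [4.74e-01 1.44e-01 9.60e-02 1.85e+02 2.20e+02]
 [4.71e-01 1.46e-01 9.60e-02 1.85e+02 2.21e+02]
 [4.74e-01 1.47e-01 9.50e-02 1.84e+02 2.21e+02]
 [4.76e-01 1.48e-01 9.50e-02 1.83e+02 2.21e+02]]
median upper [4.72e-01 1.48e-01 7.90e-02 1.85e+02 2.27e+02]
scene 97
[[4.75e-01 2.12e-01 9.70e-02 1.61e+02 2.31e+02]
 [4.72e-01 2.14e-01 9.60e-02 1.61e+02 2.32e+02]
 [4.76e-01 2.16e-01 9.60e-02 1.59e+02 2.32e+02]
 [4.79e-01 2.12e-01 9.60e-02 1.60e+02 2.31e+02]
 [4.74e-01 2.18e-01 9.50e-02 1.59e+02 2.33e+02]]
median upper [4.74e-01 2.15e-01 7.90e-02 1.61e+02 2.39e+02]
top 20
[[4.76e-01 1.45e-01 1.00e-01 1.86e+02 1.89e+02]
 [4.76e-01 1.48e-01 1.00e-01 1.85e+02 1.89e+02]
 [4.76e-01 1.43e-01 9.80e-02 1.87e+02 1.89e+02]
 [4.73e-01 1.48e-01 9.80e-02 1.85e+02 1.90e+02]
 [4.73e-01 1.46e-01 9.70e-02 1.86e+02 1.90e+02]]
median upper [4.73e-01 1.44e-01 9.30e-02 1.87e+02 1.90e+02]
top 0
```

```bash
python3 -m crank '{"delta_pos":[[0.48,0,-0.2],[0.48,0,-0.5],[0.48,0,-0.88],[0.48,0,-0.88],[0.48,0,-0.88]],"spin":[0.5,1,1,1,1],"grip":[0.12,0.12,0.12,0.12,0.12]}' 20
python3 -m crank '{"delta_pos":[[0,0,-0.2],[-0.04,0,-0.35],[-0.05,0,-0.45],[-0.04,0,-0.58],[-0.02,0,-0.7],[0.03,0,-0.82],[0.1,0,-0.93],[0.1,0,-0.93]],"spin":[0,0,0,0,0,0,0,0],"grip":[0.12,0.12,0.12,0.12,0.12,0.12,0.12,0.12]}' 20
python3 - <<'E'
from h import *
P,D=r.snapshot("scene");cv2.imwrite("pics/s2.png",cv2.resize(P[165:280,130:260,::-1],None,fx=5,fy=5))
E
```

```text
t: 7.7
position: [0.4431, 0.1456, 0.1004]
eef_rot: [[-1.0, 0.009, -0.001], [0.009, 1.0, -0.0], [0.001, -0.0, -1.0]]
contact_force: [0.0, -0.2, -0.1]
finger_gap: 0.244
grasp_force: 24.4
t: 8.5
position: [0.4486, 0.1462, 0.0546]
eef_rot: [[-1.0, 0.008, 0.001], [0.008, 1.0, 0.001], [-0.001, 0.001, -1.0]]
contact_force: [-2.8, 1.0, 4.4]
finger_gap: 0.247
grasp_force: 35.4
```

View pics/s2.png

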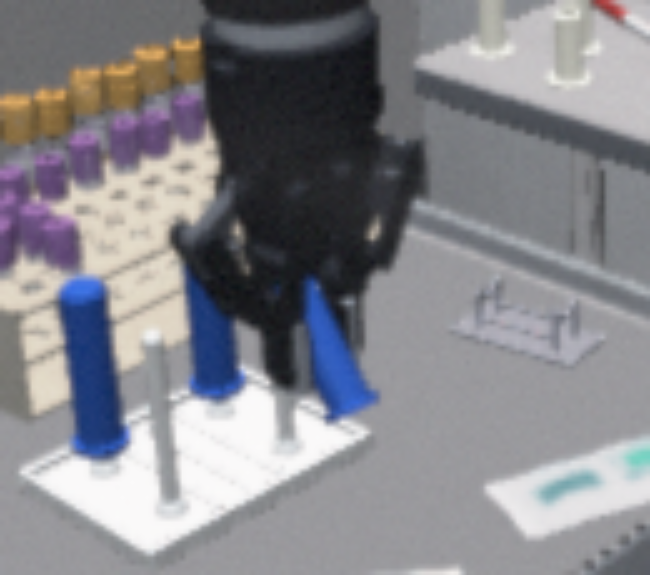

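The levering works: the sleeve is tilted with its mouth down, flange at crop (350,405). I'll finish the arc and press it against the peg.

```bash
python3 -m crank '{"delta_pos":[[0.08,0,-0.09],[0.15,0,-0.13],[0.21,0,-0.16],[0.24,0,-0.16],[0.26,0,-0.16],[0.28,0,-0.16],[0.28,0,-0.16]],"spin":[0,0,0,0,0,0,0],"grip":[0.12,0.12,0.12,0.12,0.12,0.12,0.12]}' 20
```

```text
t: 9.25
position: [0.4588, 0.1463, 0.0452]
eef_rot: [[-1.0, 0.007, -0.006], [0.007, 1.0, 0.002], [0.006, 0.002, -1.0]]
contact_force: [-12.2, 3.4, 7.1]
finger_gap: 0.248
grasp_force: 31.6
```

```bash
python3 -m crank '{"delta_pos":[[-0.1,0,0],[-0.14,0,0.3],[-0.14,0,0.8],[-0.14,0,1.3],[-0.14,0,1.75],[-0.14,0,1.75],[-0.14,0,1.75]],"spin":[0,0,0,0,0,0,0],"grip":[0.12,0.12,0.12,0.12,0.12,0.12,0.12]}' 20
python3 - <<'E'
from h import *
for cam in("scene",):
    P,D=r.snapshot(cam);Q=P[...,::-1];cv2.imwrite("pics/s3.png",cv2.resize(Q[150:270,130:260],None,fx=5,fy=5))
    h=cv2.cvtColor(Q.copy(),cv2.COLOR_BGR2HSV)
    m=((h[...,0]>105)&(h[...,0]<130)&(h[...,1]>150)&(h[...,2]>40)&(D>0)).astype(np.uint8)
    n,l,st,c=cv2.connectedComponentsWithStats(m)
    for i in range(1,n):
        if st[i,4]<20: continue
        W=np.array([world(cam,D,a,b,0) for b,a in zip(*np.nonzero(l==i))]);print(st[i])
        for z in np.arange(.02,.2,.01):
            q=W[(W[:,2]>=z)&(W[:,2]<z+.01)]
            if len(q)>4: print(z.round(3),len(q),np.median(q,0).round(4))
E
```

```text
t: 9.95
position: [0.4556, 0.1458, 0.1333]
eef_rot: [[-1.0, 0.008, 0.001], [0.008, 1.0, 0.0], [-0.001, 0.0, -1.0]]
contact_force: [-0.4, 0.7, -0.6]
finger_gap: 0.253
grasp_force: 31.1
[186 179  13  38 227]
0.12 26 [0.4323 0.1546 0.1274]
0.13 36 [0.4344 0.1522 0.1343]
0.14 33 [0.4371 0.1521 0.1454]
0.15 33 [0.4395 0.1517 0.1553]
0.16 27 [0.4422 0.1501 0.1643]
0.17 28 [0.4455 0.1496 0.1748]
0.18 25 [0.4476 0.1479 0.185 ]
0.19 15 [0.4499 0.1449 0.1953]
[167 211  11  33 239]
0.02 30 [0.5159 0.1508 0.0257]
0.03 26 [0.5171 0.1515 0.0346]
0.04 27 [0.5175 0.151  0.0449]
0.05 28 [0.517  0.1495 0.0552]
0.06 25 [0.5178 0.1517 0.0648]
0.07 26 [0.5171 0.1508 0.0747]
0.08 29 [0.5169 0.1503 0.0853]
0.09 26 [0.518  0.1498 0.0953]
0.1 22 [0.5214 0.1462 0.1022]
[142 221  13  35 274]
0.02 33 [0.5173 0.2186 0.0252]
0.03 27 [0.5185 0.2178 0.0341]
0.04 34 [0.5195 0.2181 0.0446]
0.05 28 [0.5183 0.2178 0.0552]
0.06 30 [0.5189 0.217  0.0654]
0.07 28 [0.5189 0.2177 0.075 ]
0.08 27 [0.5185 0.2181 0.0857]
0.09 36 [0.5189 0.2173 0.0954]
0.1 31 [0.5232 0.214  0.102 ]
```

View pics/s3.png

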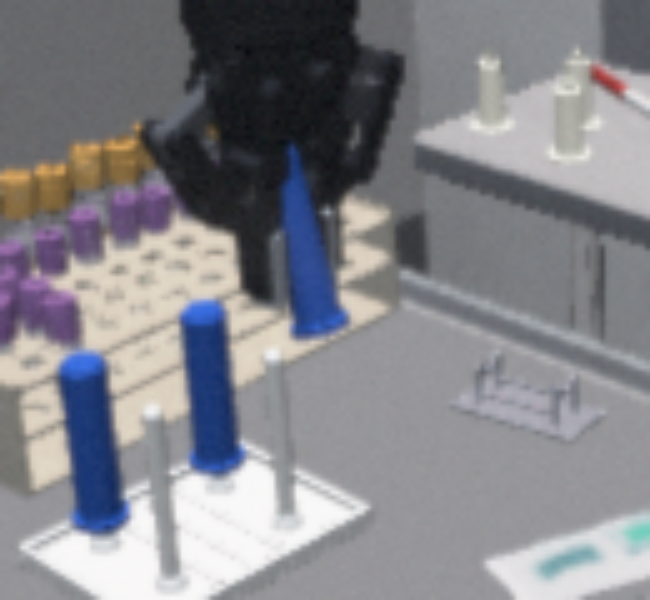

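The crop shows the sleeve nearly upright, leaning about 11° with the mouth towards the robot and the flange near (320,325). I'll let the peg straighten it: enter the mouth a little way, then pull back.

```bash
python3 -m crank '{"delta_pos":[[0.3,0,0.04],[0.67,0,0.04],[0.67,0,0.04],[0.67,0,-0.15],[0.67,0,-0.35],[0.67,0,-0.55],[0.67,0,-0.6],[0.67,0,-0.6]],"spin":[0,0,0,0,0,0,0,0],"grip":[0.12,0.12,0.12,0.12,0.12,0.12,0.12,0.12]}' 20
python3 - <<'E'
from h import *
P,D=r.snapshot("scene");Q=P[...,::-1];a=cv2.resize(Q[165:265,130:210],None,fx=5,fy=5)
P,D=r.snapshot("top");Q=P[...,::-1];b=cv2.resize(Q[150:225,150:210],None,fx=5,fy=5);b=np.vstack([b,np.zeros((125,300,3),np.uint8)])
cv2.imwrite("pics/s4.png",np.hstack([a,b]))
E
```

```text
t: 10.8
position: [0.4884, 0.1455, 0.1025]
eef_rot: [[-1.0, 0.008, -0.001], [0.008, 1.0, -0.001], [0.001, -0.001, -1.0]]
contact_force: [2.1, 0.0, -1.4]
finger_gap: 0.248
grasp_force: 30.9
```

View pics/s4.png

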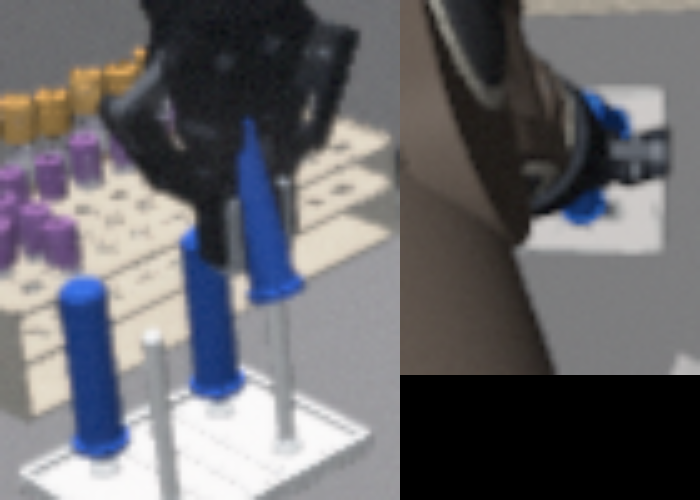

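```bash
python3 -m crank '{"delta_pos":[[-0.06,0,-0.04],[-0.1,0,-0.04],[-0.14,0,-0.04],[-0.17,0,-0.04],[-0.2,0,-0.04],[-0.2,0,-0.04]],"spin":[0,0,0,0,0,0],"grip":[0.12,0.12,0.12,0.12,0.12,0.12]}' 20
python3 - <<'E'
from h import *
P,D=r.snapshot("scene");Q=P[...,::-1];a=cv2.resize(Q[165:265,130:210],None,fx=5,fy=5)
cv2.imwrite("pics/s5.png",a)
E
```

```text
t: 11.5
position: [0.4825, 0.1458, 0.1034]
eef_rot: [[-1.0, 0.009, 0.008], [0.009, 1.0, -0.0], [-0.008, -0.0, -1.0]]
contact_force: [9.8, -3.0, 1.7]
finger_gap: 0.248
grasp_force: 31.3
```

View pics/s5.png

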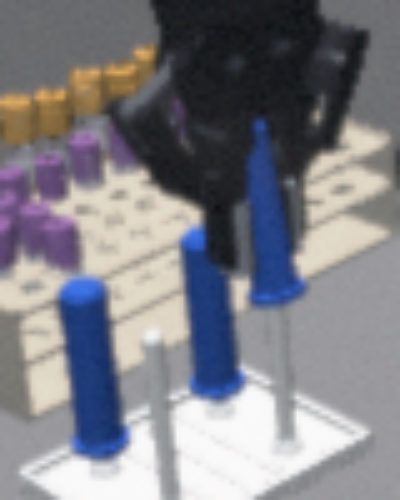

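```bash
python3 -m crank '{"delta_pos":[[0.02,0,-0.15],[0.02,0,-0.3],[0.02,0,-0.45],[0.02,0,-0.6],[0.02,0,-0.7],[0.02,0,-0.8],[0.02,0,-0.8]],"spin":[0,0,0,0,0,0,0],"grip":[0.12,0.12,0.12,0.12,0.12,0.12,0.12]}' 20
```

```text
t: 12.25
position: [0.4823, 0.1456, 0.0623]
eef_rot: [[-1.0, 0.009, 0.005], [0.009, 1.0, -0.0], [-0.005, -0.0, -1.0]]
contact_force: [8.8, -1.2, -4.2]
finger_gap: 0.248
grasp_force: 30.5
```

```bash
python3 -m crank '{"delta_pos":[[0.04,0,-0.1],[0.04,0,-0.2],[0.04,0,-0.28],[0.04,0,-0.28]],"spin":[0,0,0,0],"grip":[0.12,0.12,0.12,0.12]}' 20
python3 -m crank '{"delta_pos":[[0,0,-0.06],[0,0,-0.12],[0,0,-0.16],[0,0,-0.16]],"spin":[0,0,0,0],"grip":[0.12,0.12,0.12,0.12]}' 20
python3 - <<'E'
from h import *
cam="scene"
P,D=r.snapshot(cam);Q=P[...,::-1];cv2.imwrite("pics/s6.png",cv2.resize(Q[165:265,130:210],None,fx=5,fy=5))
h=cv2.cvtColor(Q.copy(),cv2.COLOR_BGR2HSV)
m=((h[...,0]>105)&(h[...,0]<130)&(h[...,1]>150)&(h[...,2]>40)&(D>0)).astype(np.uint8)
W=np.array([world(cam,D,a,b,0) for b,a in zip(*np.nonzero(m))])
q=W[(W[:,0]<.5)&(W[:,0]>.4)&(W[:,1]>0)&(W[:,1]<.18)];print(len(q),np.sort(q[:,2])[[0,3,-4,-1]])
for z in np.arange(.0,.12,.01):
    k=q[(q[:,2]>=z)&(q[:,2]<z+.01)]
    if len(k)>3:print(z.round(2),len(k),np.median(k,0).round(4))
E
```

```text
t: 12.65
position: [0.4815, 0.1455, 0.049]
eef_rot: [[-1.0, 0.008, 0.001], [0.008, 1.0, -0.0], [-0.001, -0.0, -1.0]]
contact_force: [-4.3, -2.4, 8.2]
finger_gap: 0.25
grasp_force: 31.2
t: 13.05
position: [0.481, 0.1456, 0.0406]
eef_rot: [[-1.0, 0.008, -0.0], [0.008, 1.0, 0.0], [0.0, 0.0, -1.0]]
contact_force: [-4.3, -0.8, 6.7]
finger_gap: 0.247
grasp_force: 30.9
223 [0.03059362 0.03105886 0.11685474 0.12883213]
0.03 38 [0.464  0.1522 0.0351]
0.04 24 [0.4651 0.1523 0.0442]
0.05 26 [0.4655 0.1521 0.0546]
0.06 29 [0.4662 0.1497 0.0653]
0.07 28 [0.468  0.1503 0.0753]
0.08 26 [0.4689 0.1502 0.0848]
0.09 24 [0.4701 0.1493 0.0948]
0.1 19 [0.4706 0.1465 0.1062]
0.11 8 [0.4679 0.1512 0.1153]
```

```bash
python3 -m crank '{"delta_pos":[[0,0,0],[0,0,0],[0,0,0],[0,0,0],[0,0,0.2],[0,0,0.7],[0,0,1.3],[0,0,1.9]],"spin":[0,0,0,0,0,0,0,0],"grip":[0.5,0.5,0.5,0.5,0.5,0.5,0.5,0.5]}' 20
python3 - <<'E'
from h import *
cam="scene"
P,D=r.snapshot(cam);Q=P[...,::-1];cv2.imwrite("pics/s6.png",cv2.resize(Q[165:285,130:240],None,fx=5,fy=5))
h=cv2.cvtColor(Q.copy(),cv2.COLOR_BGR2HSV)
m=((h[...,0]>105)&(h[...,0]<130)&(h[...,1]>150)&(h[...,2]>40)&(D>0)).astype(np.uint8)
W=np.array([world(cam,D,a,b,0) for b,a in zip(*np.nonzero(m))])
q=W[(W[:,0]<.5)&(W[:,0]>.4)&(W[:,1]>0)&(W[:,1]<.18)];print(len(q),np.sort(q[:,2])[[0,3,-4,-1]])
for z in np.arange(.0,.12,.02):
    k=q[(q[:,2]>=z)&(q[:,2]<z+.02)]
    if len(k)>3:print(z.round(2),len(k),np.median(k,0).round(4))
E
```

```text
t: 13.9
position: [0.4816, 0.1457, 0.1358]
eef_rot: [[-1.0, 0.008, -0.0], [0.008, 1.0, -0.0], [0.0, -0.0, -1.0]]
contact_force: [0.1, 0.3, 0.3]
finger_gap: 0.497
grasp_force: 0.0
262 [0.02274523 0.02300903 0.10250068 0.10362157]
0.02 61 [0.4647 0.1524 0.0302]
0.04 54 [0.4666 0.1515 0.0495]
0.06 63 [0.4682 0.1526 0.07  ]
0.08 61 [0.4701 0.153  0.0906]
0.1 23 [0.476  0.1503 0.1016]
```

View pics/s6.png

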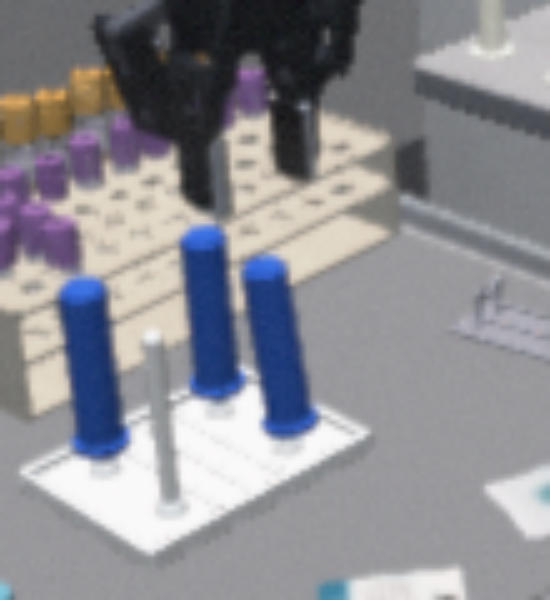

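The sleeve is home: its flange at crop (290,420) and top at (265,268) match the parked ones (mouth 22.7 mm, top 103.6 mm). Next is the lid.

```bash
python3 -m crank '{"delta_pos":[[0,0,0.7],[0,0,1.4],[0,-0.5,2],[0,-1.3,2],[-0.1,-2.1,2],[-0.2,-2.9,2],[-0.3,-3.7,2],[-0.4,-4.5,2]],"spin":[0,0,0,-0.8,-1.6,-2.4,-3.2,-3.8],"grip":[0.5,0.5,0.6,0.65,0.65,0.65,0.65,0.65]}' 20
python3 - <<'E'
from h import *
for cam in("scene","top"):
    P,D=r.snapshot(cam);np.save(f"d_{cam}7.npy",D);cv2.imwrite(f"pics/{cam}7.png",P[...,::-1])
    for n,z in dict(lid_tab=.113,lid_hinge=.091,mini_centrifuge=0).items():
        for e in r.tip_of(n,cam)[:1]: print(cam,n,round(e["p"],2),np.round(e["position"],1),np.round(world(cam,D,*e["position"],z=z),4))
    h=cv2.cvtColor(P,cv2.COLOR_RGB2GRAY); L=[]
    for v in range(140,230):
        for u in range(290,400):
            if h[v,u]<60 and D[v,u]>0:
                w=world(cam,D,u,v,0)
                if .09<w[2]<.135 and .36<w[0]<.5 and -.42<w[1]<-.3: L.append([*w,u,v])
    L=np.array(L);print(len(L))
    if len(L):print("med",np.median(L,0).round(3),L.min(0).round(3),L.max(0).round(3))
A=cv2.imread("pics/scene7.png")[130:220,260:350];B=cv2.imread("pics/top7.png")[140:225,330:415]
cv2.imwrite("pics/s7.png",np.hstack([cv2.resize(A,(400,400)),cv2.resize(B,(400,400))]))
E
```

```text
t: 14.75
position: [0.4615, -0.0807, 0.235]
eef_rot: [[-0.942, 0.336, 0.001], [0.336, 0.942, -0.0], [-0.001, 0.0, -1.0]]
contact_force: [0.4, 0.5, -0.0]
finger_gap: 0.653
grasp_force: 0.0
scene lid_tab 0.79 [318.6 157.8] [ 0.4351 -0.3663  0.113 ]
scene lid_hinge 0.9 [289.4 152.5] [ 0.5716 -0.4068  0.091 ]
scene mini_centrifuge 0.82 [306.2 185.7] [ 0.4871 -0.3857 -0.    ]
40
med [ 4.290e-01 -3.530e-01  1.100e-01  3.180e+02  1.605e+02] [ 4.18e-01 -3.66e-01  9.20e-02  3.13e+02  1.57e+02] [ 4.49e-01 -3.46e-01  1.21e-01  3.23e+02  1.64e+02]
top lid_tab 0.86 [367.9 202.3] [ 0.4282 -0.362   0.113 ]
top lid_hinge 0.63 [380.9 150.2] [ 0.5777 -0.4117  0.091 ]
top mini_centrifuge 0.71 [366.  184.6] [ 0.4886 -0.3911  0.    ]
45
med [ 4.34e-01 -3.58e-01  1.18e-01  3.66e+02  2.00e+02] [ 4.20e-01 -3.74e-01  9.70e-02  3.64e+02  1.95e+02] [ 4.50e-01 -3.48e-01  1.24e-01  3.71e+02  2.05e+02]
```

View pics/s7.png

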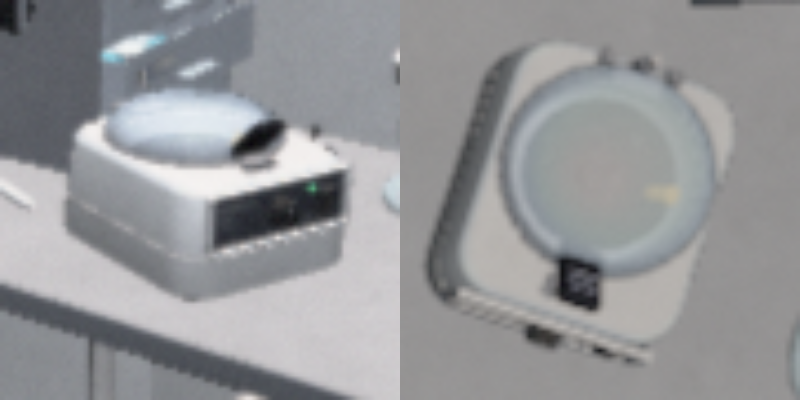

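The picture shows the shut lid with its black tab at crop (580,283) in the top view. The network's tab position, about (0.428, −0.363), agrees with it. Moving above it and down.

```bash
python3 -m crank '{"delta_pos":[[-0.1,-0.8,0],[-0.2,-1.6,0],[-0.3,-2.4,0],[-0.4,-3.2,0],[-0.5,-4.0,0],[-0.6,-4.8,0],[-0.67,-5.67,-0.5],[-0.67,-5.67,-1.2]],"spin":[0,0,0.3,0.3,0.3,0.3,0.3,0.3],"grip":[0.65,0.65,0.65,0.65,0.65,0.65,0.65,0.65]}' 20
python3 - <<'E'
from h import *
print(r.get_state()['position'],r.get_state()['contact_force'])
A=r.snapshot("scene")[0][...,::-1][110:200,270:360];B=r.snapshot("top")[0][...,::-1][140:225,330:415]
cv2.imwrite("pics/s8.png",np.hstack([cv2.resize(A,(400,400)),cv2.resize(B,(400,400))]))
E
```

```text
t: 15.95
position: [0.4297, -0.3669, 0.1747]
eef_rot: [[-0.951, 0.311, 0.003], [0.311, 0.951, -0.004], [-0.004, -0.003, -1.0]]
contact_force: [0.9, 0.4, -0.2]
finger_gap: 0.65
grasp_force: 0.0
[ 0.42970013 -0.36691292  0.17472992] [ 0.94487094  0.356167   -0.20258503]
```

View pics/s8.png

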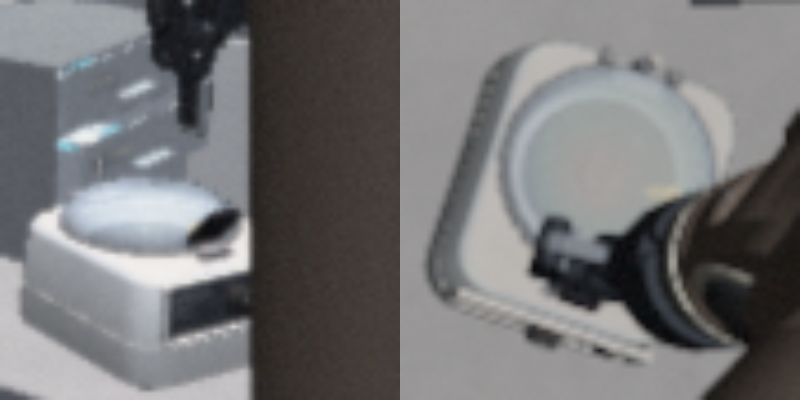

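I've gone over the 10-picture limit: that was number 12. I won't view any more and will check with depth, the networks and the force readings instead. The gripper is above the tab, so I'll go down and grip.

```bash
python3 -m crank '{"delta_pos":[[0,0,-0.5],[0,0,-1],[0,0,-1.4],[0,0,-1.54],[0,0,-1.54],[0,0,-1.54],[0,0,-1.54],[0,0,-1.54]],"spin":[0,0,0,0,0,0,0,0],"grip":[0.65,0.65,0.65,0.65,0.65,0.15,0.15,0.15]}' 25
python3 -m crank '{"delta_pos":[[0,0,0],[0,0,0],[0,0,0],[0,0,0]],"spin":[0,0,0,0],"grip":[0.15,0.15,0.15,0.15]}' 25
```

```text
t: 16.85
position: [0.4296, -0.3617, 0.0986]
eef_rot: [[-0.951, 0.308, 0.003], [0.308, 0.951, 0.002], [-0.002, 0.003, -1.0]]
contact_force: [3.1, 5.8, 0.9]
finger_gap: 0.299
grasp_force: 28.5
t: 17.25
position: [0.4296, -0.3617, 0.0986]
eef_rot: [[-0.951, 0.308, 0.003], [0.308, 0.951, 0.002], [-0.002, 0.003, -1.0]]
contact_force: [3.5, 5.8, 1.6]
finger_gap: 0.299
grasp_force: 28.4
```

```bash
python3 -m crank '{"delta_pos":[[0.05,-0.02,0.25],[0.11,-0.04,0.5],[0.2,-0.07,0.73],[0.31,-0.1,0.97],[0.44,-0.14,1.18],[0.58,-0.19,1.39],[0.58,-0.19,1.39],[0.58,-0.19,1.39]],"spin":[0,0,0,0,0,0,0,0],"grip":[0.15,0.15,0.15,0.15,0.15,0.15,0.15,0.15]}' 25
python3 - <<'E'
from h import *
for cam in("scene","top"):
    P,D=r.snapshot(cam)
    for n,z in dict(lid_tab=.18,lid_hinge=.091).items():
        for e in r.tip_of(n,cam)[:1]: print(cam,n,round(e["p"],2),np.round(e["position"],1),np.round(world(cam,D,*e["position"],z=z),4))
E
```

```text
t: 18.05
position: [0.4573, -0.3716, 0.1671]
eef_rot: [[-0.951, 0.308, 0.0], [0.308, 0.951, 0.001], [0.0, 0.001, -1.0]]
contact_force: [-1.1, 5.9, 1.2]
finger_gap: 0.302
grasp_force: 25.7
scene lid_tab 0.63 [316.8 134.1] [ 0.4562 -0.3836  0.18  ]
scene lid_hinge 0.63 [291.2 151.7] [ 0.5717 -0.4174  0.091 ]
top lid_tab 0.73 [378.  189.4] [ 0.4578 -0.3702  0.18  ]
top lid_hinge 0.74 [385.5 154.3] [ 0.5656 -0.4242  0.091 ]
```

```bash
python3 -m crank '{"delta_pos":[[0.16,-0.05,0.19],[0.33,-0.11,0.37],[0.53,-0.17,0.53],[0.73,-0.24,0.68],[0.94,-0.31,0.8],[1.16,-0.38,0.9],[1.16,-0.38,0.9],[1.16,-0.38,0.9]],"spin":[0,0,0,0,0,0,0,0],"grip":[0.15,0.15,0.15,0.15,0.15,0.15,0.15,0.15]}' 25
python3 - <<'E'
from h import *
H=np.array([.566,-.408]);u=np.array([.951,-.309])
for cam in("scene","top"):
    P,D=r.snapshot(cam);np.save(f"d_{cam}9.npy",D);cv2.imwrite(f"pics/{cam}9.png",P[...,::-1])
    for n,z in dict(lid_tab=.228,lid_hinge=.091).items():
        for e in r.tip_of(n,cam)[:1]: print(cam,n,round(e["p"],2),np.round(e["position"],1),np.round(world(cam,D,*e["position"],z=z),4))
    # lid surface: depth points above the deck, side profile in (forward of hinge, height)
    L=[]
    for v in range(110,190):
        for uu in range(260,400):
            if D[v,uu]>0:
                w=world(cam,D,uu,v,0);d=(w[:2]-H)@u;l=(w[:2]-H)@np.array([.309,.951])
                if w[2]>.1 and w[2]<.26 and -.16<d<.03 and abs(l)<.075: L.append([-d,l,w[2],P[v,uu].max()])
    L=np.array(L);q=L[L[:,3]>90];print(cam,len(L),len(q))
    for z in np.arange(.1,.26,.02):
        k=q[(q[:,2]>=z)&(q[:,2]<z+.02)]
        if len(k)>3:print(z.round(2),len(k),np.percentile(k[:,0],[5,50,95]).round(3),np.median(k[:,1]).round(3))
E
```

```text
t: 19.15
position: [0.5146, -0.392, 0.212]
eef_rot: [[-0.951, 0.309, -0.001], [0.309, 0.951, -0.002], [0.0, -0.002, -1.0]]
contact_force: [-4.3, -2.1, 3.8]
finger_gap: 0.3
grasp_force: 25.7
scene lid_tab 0.6 [303.  114.4] [ 0.5204 -0.4018  0.228 ]
scene lid_hinge 0.74 [290.2 151.5] [ 0.5756 -0.417   0.091 ]
scene 905 369
0.1 142 [-0.002  0.005  0.021] -0.016
0.12 74 [0.004 0.018 0.035] -0.051
0.14 17 [0.031 0.042 0.052] 0.058
0.16 28 [0.037 0.052 0.061] 0.053
0.18 66 [0.051 0.068 0.077] 0.02
0.2 19 [0.054 0.068 0.082] 0.01
0.22 17 [0.06  0.066 0.068] 0.017
0.24 6 [0.063 0.067 0.069] 0.019
top lid_tab 0.81 [392.9 168.5] [ 0.5051 -0.3941  0.228 ]
top lid_hinge 0.7 [381.3 156.9] [ 0.5583 -0.412   0.091 ]
top 493 368
0.1 7 [-0.022 -0.019 -0.015] -0.001
0.12 13 [0.003 0.014 0.028] 0.048
0.14 51 [0.012 0.025 0.042] 0.053
0.16 83 [0.024 0.039 0.054] 0.05
0.18 156 [0.044 0.061 0.071] 0.029
0.2 49 [0.064 0.072 0.079] 0.002
0.22 8 [0.061 0.066 0.067] 0.004
```

```bash
python3 -c "
from h import *
s=r.get_state();print(s['t'],s['position'],s['contact_force'],s['finger_gap'],s['grasp_force'])
print(r.job_done())"
```

```text
19.45 [ 0.51455222 -0.39197141  0.211884  ] [-4.00050553 -3.40415951  3.39280604] 0.2955326017794701 25.63609689474106
the job is handed in; nothing more can be done
None
```

The job was handed in at 19.5 s, still holding the lid by its tab at about 60° (estimated from the tab's position, give or take a few degrees); the sleeve is home mouth down on the front right peg and released, leaning slightly. I viewed 12 pictures against your limit of 10, and did not re-check the bottle and gauze at the end, though no move went near them.

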